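Close the patio burner's click-stop filler cap

ROBOT

A 6-joint arm with a two-finger parallel gripper is mounted at the origin on the work surface. World frame = base frame: x ahead of the robot, y to its left, z up, the work surface at z = 0. Lengths are in m, angles in degrees, forces in N, time in s.
With the tool pointing down it reaches from about 0.4 to 0.825 m from the base axis. Payload 7 kg.
Tool frame: the origin (TCP) lies at the very end of the fingers, on their centre line; the grasp point (between the pads) lies 19 mm behind it (ctrl.grip_point_offset is the distance from the TCP to the grasp point, in m); x points along the fingers, z is the direction in which the jaws open and shut, and the axes are right-handed (so a half turn about x gives the same grasp; the last joint's range is limited). The gripper opens to 88 mm and grips with 3 to 60 N. Pads are 19 mm wide; open, the fingers measure 130 mm over their backs; the gripper's body (78 mm by 193 mm) begins 47 mm behind the grasp point.
Start: joints at [89.788, 20.546, 0.682, 0, -70.136, -16.507], TCP at [0.194, 0.646, 0.191] pointing down, gripper open.
Joint ranges: [-176.03, 176.03], [-82.01, 121.73], [-58.28, 71.71], [-173.87, 95.51], [-174.79, -0.11], [-173.66, 173.66]. Speed limits (degrees/s): [136.94, 136.94, 172.46, 180, 180, 180].

INTERFACE

Orientations are given as [roll, pitch, yaw] about the fixed x, y, z axes, in that order (R = Rz(yaw) Ry(pitch) Rx(roll)).
In Python, from plant import get_obs, snapshot, calibration, close_job, ctrl gives the robot as it stands.
- The arm moves only by the tool move_arm, never from a script. Its argument "commands" is a list that holds one entry, the list of rows, each a list of 4 numbers: the shift along the tool's x, y, z in cm, then the turn about the tool's x in rad. In form: [[[dx, dy, dz, spin], ...]]. A call has 1 to 8 rows; each row shifts and turns the commanded pose from where the row before left it, along the tool's axes as they then stand; what a row does not reach is not made up. A row lasts 1/10 s, in which the tool goes at most 50 mm and 8.59 degrees, less where a joint would pass 70% of its speed; a pose out of reach is approached as far as the arm can. A call with a gripper value outside its range is refused whole. "jaw" is the finger opening in cm, from 0 to 8.76, set as the call begins (left out, the last holds). The fingers move at their own pace and stop on an object; the grip force is fixed at half the most. Time passes only in rows, so rows that do not move let the fingers close. It gives the time, the measured TCP pose, the force and the opening at its end, in the units of the state.
- get_obs(): the state, without advancing time (a new reading comes with each control period).
- snapshot(name): name is "scene" or "top" or "wrist"; returns (picture, depth): 420x560x3 uint8, red, green, blue; 420x560 float32, m along the optical axis (not along the pixel's ray), 0 where there is no reading.
- calibration(name): a dict with "mtx" (3x3 intrinsics, pixels), "k1" (the pictures are not rectified: a ray, as slopes to the right and down, at radius r is drawn at 1 + k1 r^2 times it, then the intrinsics apply), "T" (4x4, takes a point from camera to world coordinates); the wrist camera has in their place "tool_from_camera" (4x4, takes a point from camera to tool coordinates, whose origin is the TCP and whose axes are the tool frame's). Camera axes: x right, y up, looking along -z (the intrinsics and any distortion apply to the point x, -y, -z); pixel columns grow to the right and rows downward; lengths in m; the calibration is good to about 2 mm. A picture is of the moment at which its call begins: read the wrist's pose just before it. calibration takes no time and is no camera call.
- close_job(): hands the job in, once; it reports no verdict.
The state is a dict: "clock": time; "joint_pos": joint angles; "qvel": joint speeds; "tau": joint torques, N m; "tool_pos": TCP position; "orientation": TCP orientation; "force": force on the tool from outside, world axes, zero at the start; "moment": the same for the moment, N m; "opening": finger opening in m.
Only numpy, scipy, OpenCV 4.12 (cv2) and the standard library are available. Lean on these libraries where they do the work, as an engineer would, in place of code of your own. Each camera call takes 0.05 s, during which the arm holds its last target. There are 200 camera calls.

TASK

Close the stoneware patio burner: take its black filler cap from the wooden board, set it into the burner's steel filler neck so that its two pins drop through the neck's notches, and turn it clockwise against its stop until the ratchet clicks once. Stop at that one click, do not press hard on the neck, leave the cap fully home and let go of it; leave the other pots and things alone.

Things in the scene. Friction and masses are not known exactly. Their poses are not given: they have to be found in the camera images.
- cap: Round black plastic filler cap, disc 68 mm across, 12 mm thick, about 200 g in all, standing on its plug on the board. Origin: centre of the disc's flat underside; z up. Below it a grey plug, 40 mm across, 12 mm deep, is joined to the cap by a ratchet inside.
- grip (a point): Middle of the upright grip bar on the cap, on its axis, 26 mm above the cap's origin. The bar is 52 mm long along x, 13 mm wide along y, and rises from 12 to 40 mm above the origin. Cap and plug turn together up to a torque of about 0.4 N m; past that, turning clockwise, the cap climbs some 12 degrees round the plug at that torque, then the ratchet clicks, the torque drops sharply, and it rests 18 degrees (0.314 rad) on.
- pins (a point): On the plug's axis, 9.5 mm below the cap's origin: middle of a steel cross bar whose ends are the cap's two pins; x along it. 55 mm from end to end, 8 mm wide, 5 mm high (7 to 12 mm below the disc). It turns with the plug: parallel to the grip bar before, 18 degrees (0.314 rad) off it after one click.
- tank: Patio oil burner: heavy round dark teal stoneware reservoir, 210 mm in diameter, shoulder 88 mm high; it does not move. Origin: centre of its underside. Steel filler neck at its centre; a small brass wick tube (25 mm across, 104 mm high with its wick) stands 76 mm from the centre towards the tank's +x.
- neck (a point): Centre of the filler neck's flat top rim, 108 mm above the table; x along the two notches, z up. Neck 69 mm across; rim 4 mm thick, 45 mm bore, at both ends of x a notch about 12 mm wide reaching 30 mm from the centre. With the pins in line with the notches the cap drops in until its disc lies flat on the rim (cap origin at this point, pins below the rim).
- neck_in (a point): Inside the neck, 10.5 mm below the rim, on its axis; axes as neck. Here the pins turn easily clockwise (seen from above) until they meet a hidden stop, 27 to 63 degrees (0.48 to 1.09 rad) from the notches, different each time. Turning on against the stop works the ratchet. Counter-clockwise a wall stops them after a few degrees.
- board: Wooden board, 230 x 210 mm, 12 mm thick, fixed, on which the cap stands. Origin: centre of its underside.
- pinch_pot: Bystander: small tan bowl, 48 mm across, 30 mm high, on the board. Origin: centre of the underside.
- cork_bung: Bystander: cork cylinder, 26 mm across, 28 mm high, on the board. Origin: centre of the underside.
- mug: Bystander: brown mug, 76 mm across, 85 mm high. Origin: centre of the underside.
- tumbler: Bystander: tan tumbler, 64 mm across, 75 mm high. Origin: centre of the underside.
- bowl: Bystander: teal bowl, 124 mm across, 50 mm high. Origin: centre of the underside.
- lidded_jar: Bystander: brown lidded jar, 84 mm across, 90 mm high. Origin: centre of the underside.
- wood_spoon: Bystander: wooden spoon, 200 mm long, lying on the table. Origin: under its middle.
Mind the look-alikes: they are no part of the job. Leave any blue or red look-alike of the cap alone.

How it is judged:
By the outcome, as a careful person would: the job done as asked, in the order asked, and still so for the second after the job is handed in, with the robot touching nothing.
It also fails if it takes over 61 s, if anything falls off the work surface, if the arm or the gripper's body presses on something with over 40 N, if the wrist force passes 120 N, or if a joint passes its speed limit or range.

## Working session

There is one attempt and no reset: what is moved stays moved. The work goes in short steps, Python scripts to look and compute and a tool call to move; the robot and the scene stay as the last step left them, time stands still between calls to the robot, and variables do not carry over. Pictures are saved under pics/ and viewed, about 8 in all and at most 12, crops included, and the job is handed in when it is done.

Besides the shell and the picture viewer there is one more tool, called after "Request:" as a command line: name --argument value ..., lists and objects as JSON in quotes. move_arm: Moves the arm, as the interface text tells. Its arguments: {"type":"object","properties":{"commands":{"type":"array"},"jaw":{"type":"number"}},"required":["commands"]}

```bash
mkdir -p pics
cat > h.py <<'E'
import numpy as np, cv2
from plant import get_obs, snapshot, calibration, close_job, ctrl
from scipy.spatial.transform import Rotation as R
def toolT(o):
    T=np.eye(4);T[:3,:3]=R.from_euler('xyz',o['orientation'],degrees=True).as_matrix();T[:3,3]=o['tool_pos'];return T
def camT(name,o=None):
    c=calibration(name)
    return (np.array(c['T']) if 'T' in c else toolT(o)@np.array(c['tool_from_camera'])),np.array(c['mtx']),c['k1']
def rays(px,name,o=None):
    T,K,k=camT(name,o); px=np.atleast_2d(np.float64(px))
    s=cv2.undistortPoints(px[:,None],K,np.array([k,0,0,0.])) [:,0]
    d=np.c_[s[:,0],-s[:,1],-np.ones(len(s))]
    return T[:3,3],d@T[:3,:3].T
def onplane(px,z,name,o=None):
    p,d=rays(px,name,o); return p+d*((z-p[2])/d[:,2])[:,None]
def cloud(dep,name,o=None):
    v,u=np.mgrid[:420,:560]; p,d=rays(np.c_[u.ravel(),v.ravel()],name,o)
    return (p+d*dep.ravel()[:,None]).reshape(420,560,3)
def shot(name,f):
    o=get_obs(); im,dep=snapshot(name); cv2.imwrite(f'pics/{f}.png',im[:,:,::-1]); np.save(f'pics/{f}.npy',dep)
    return o,im,dep
E
python3 - <<'E'
from h import *
o,im,d=shot('top','top'); o2,im2,d2=shot('scene','scene')
print(o)
for n in('top','scene'): print(camT(n))
print(calibration('wrist'),ctrl.grip_point_offset)
E
```

```text
{'clock': 0.0, 'joint_pos': array([ 8.97886323e+01,  2.05936106e+01,  6.34552262e-01, -2.18990686e-02,
       -7.01365863e+01, -1.65057730e+01]), 'qvel': array([-0.11158483,  0.01874706, -0.01564968, -0.04895063, -0.13626899,
        0.03550729]), 'tau': array([-1.18912860e-03, -5.82718134e+01,  2.93078935e+01,  6.99760392e+00,
        6.88961009e-03, -1.47287392e-04]), 'tool_pos': array([0.19403553, 0.64593307, 0.19009851]), 'orientation': array([   4.36051565,   89.90216423, -102.36408316]), 'force': array([0.04876589, 0.10615477, 0.38471527]), 'moment': array([ 0.03425927,  0.01265359, -0.07970659]), 'opening': 0.08787664537566107}
(array([[-0.01388716,  0.98485992, -0.17279491,  0.31024625],
       [-0.9998805 , -0.01485176, -0.00429069,  0.01479265],
       [-0.00679203,  0.17271468,  0.98494848,  1.32863464],
       [ 0.        ,  0.        ,  0.        ,  1.        ]]), array([[436.54554015,   0.        , 279.7719123 ],
       [  0.        , 436.54554015, 208.83098119],
       [  0.        ,   0.        ,   1.        ]]), -0.12860148342872407)
(array([[ 0.50891415, -0.6981296 
[... 250 characters left out ...]
283.80514184],
       [  0.        , 478.24385554, 213.22717004],
       [  0.        ,   0.        ,   1.        ]]), -0.04708586945697944)
{'mtx': array([[292.58190554,   0.        , 280.26239419],
       [  0.        , 292.58190554, 207.61133691],
       [  0.        ,   0.        ,   1.        ]]), 'k1': -0.00784013243868904, 'tool_from_camera': array([[ 7.38435366e-04,  2.99986680e-01, -9.53943104e-01,
        -1.92726299e-01],
       [ 2.86833552e-04,  9.53943262e-01,  2.99986952e-01,
         8.16153525e-02],
       [ 9.99999686e-01, -4.95143863e-04,  6.18379197e-04,
         1.00367090e-03],
       [ 0.00000000e+00,  0.00000000e+00,  0.00000000e+00,
         1.00000000e+00]])} 0.0188
```

View pics/top.png

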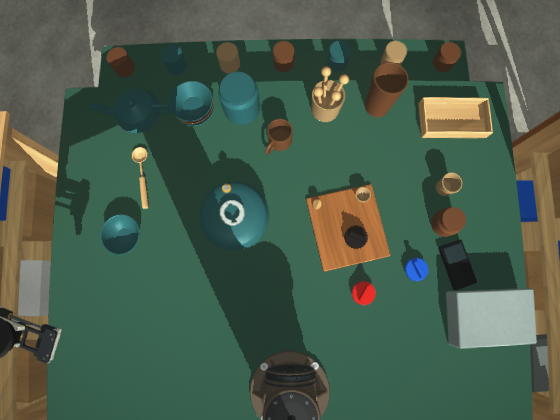

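View pics/scene.png

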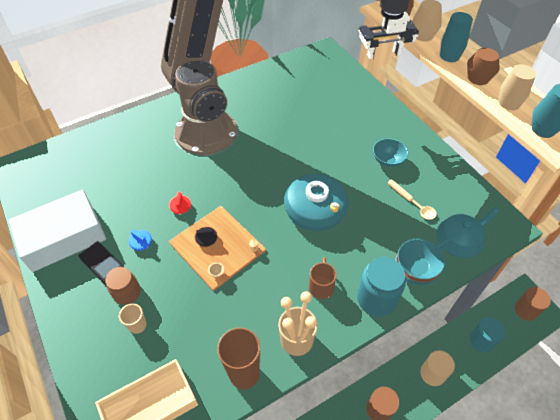

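Top view: black cap at (355,237) on the board, with blue (416,269) and red (363,293) look-alikes off the board. The tank neck is at (232,212). The black one on the board fits the description, so I'll confirm it in a crop and measure.

Run:
```python
from h import *
im=cv2.imread('pics/top.png');d=np.load('pics/top.npy');P=cloud(d,'top')
hsv=cv2.cvtColor(im,cv2.COLOR_BGR2HSV)
m=(im.max(2)<45);m2=np.zeros_like(m);m2[215:260,335:380]=1;m=m&m2
pts=P[m];print('cap n',m.sum(),np.percentile(pts[:,2],[5,50,95,99]))
s=P[215:260,335:380].reshape(-1,3)
for lo,hi in((.03,.042),(.055,.075)):
    q=s[(s[:,2]>lo)&(s[:,2]<hi)]; print(lo,len(q),q.mean(0),q.min(0),q.max(0))
    if len(q)>3 : 
        w,v=np.linalg.eigh(np.cov(q[:,:2].T));print('axis deg',np.degrees(np.arctan2(v[1,1],v[0,1])),w)
# neck
s=P[180:245,195:270].reshape(-1,3);q=s[(s[:,2]>.100)&(s[:,2]<.116)]
c=im[180:245,195:270].reshape(-1,3)[(s[:,2]>.100)&(s[:,2]<.116)]
k=c.min(1)>120; print('neck',len(q),k.sum(),q[k].mean(0),q[k].min(0),q[k].max(0))
a=cv2.resize(im[205:320,315:445],None,fx=3.5,fy=3.5,interpolation=3);b=cv2.resize(im[175:255,190:275],(430,402),interpolation=3)
cv2.imwrite('pics/crop1.png',np.hstack([a[:402,:370],b]))
```

```text
cap n 228 [0.03234616 0.03816716 0.06581564 0.06981804]
0.03 317 [ 0.44883611 -0.20376683  0.03661694] [ 0.41541628 -0.23959522  0.03080498] [ 0.48466607 -0.17031034  0.04198795]
axis deg 162.40238519228114 [0.00032039 0.00038494]
0.055 88 [ 0.44950461 -0.20518106  0.06404194] [ 0.435755   -0.23031762  0.05512399] [ 0.46325561 -0.18042975  0.07199283]
axis deg 66.62027591904514 [1.59953300e-05 2.27026759e-04]
neck 276 255 [0.52207439 0.1579556  0.10782049] [0.48316425 0.12441434 0.10010237] [0.59791494 0.19087698 0.11551875]
```

View pics/crop1.png

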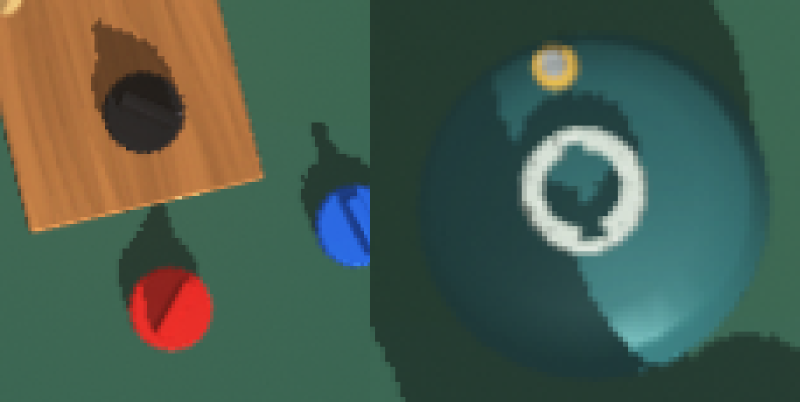

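The crop shows the black cap, with its grip bar, standing on the board. That's the target; red and blue stay untouched. The steel neck shows notches at about (568,155) and (592,235) in the crop. Next I'll move over the neck for a wrist view.

```bash
cat >> h.py <<'E'
def plan(p,ang=None):
    """target TCP p, world angle (deg) of the jaw axis z (mod 180)"""
    o=get_obs();T=toolT(o);M=T[:3,:3]
    print('tool x',M[:,0].round(4),'TCP',o['tool_pos'].round(4),'q',o['joint_pos'].round(1))
    print('shift cm (tool):',(M.T@(np.array(p)-o['tool_pos'])*100).round(2))
    a=np.degrees(np.arctan2(M[1,2],M[0,2])); print('jaw angle',a.round(2))
    if ang is not None:
        for t in(ang,ang+180): 
            s=(a-t+180)%360-180; print('spin + = cw: deg',round(s,2),'rad',round(np.radians(s),3))
E
python3 -c "
from h import *
plan([.50,.158,.20],-23.4)
plan([.30,.55,.20])"
```

```text
tool x [-3.0e-04 -1.5e-03 -1.0e+00] TCP [0.1941 0.646  0.1902] q [ 89.8  20.6   0.6  -0.  -70.1 -16.5]
shift cm (tool): [-0.92 43.34 37.93]
jaw angle -106.73
spin + = cw: deg -83.33 rad -1.454
spin + = cw: deg 96.67 rad 1.687
tool x [-3.0e-04 -1.5e-03 -1.0e+00] TCP [0.1941 0.646  0.1902] q [ 89.8  20.6   0.6  -0.  -70.1 -16.5]
shift cm (tool): [-0.97 12.91  6.15]
jaw angle -106.73
```

Request:
move_arm --commands '[[[-0.1,3.6,3.2,0],[-0.1,3.6,3.2,0],[-0.1,3.6,3.2,0],[-0.1,3.6,3.2,0],[-0.1,3.6,3.2,0],[-0.1,3.6,3.2,0],[-0.1,3.6,3.2,0],[-0.1,3.6,3.2,0]]]'

```text
clock: 0.9
tool_pos: [0.3968, 0.3165, 0.1991]
orientation: [-126.6, 90.0, 126.7]
force: [0.8, 0.7, 0.2]
opening: 0.0879
```

Request:
move_arm --commands '[[[0,3.6,3.1,0],[0,3.6,3.1,0],[0,3.6,3.1,0],[0,3.6,3.1,0],[0,0,0,0],[0,0,0,0]]]'

```text
clock: 1.5
tool_pos: [0.4988, 0.1569, 0.1986]
orientation: [-48.6, 89.9, -155.5]
force: [-1.4, -0.1, 0.2]
opening: 0.0873
```

Run:
```python
from h import *
o,im,d=shot('wrist','w1');np.save('pics/w1_T.npy',toolT(o))
print(o['clock'],o['tool_pos'],o['joint_pos'].round(1));plan([.52,.158,.2],-23.4)
```

```text
1.5 [0.49878575 0.15689375 0.19858299] [ 39.    5.9 -17.6  -0.  -66.5  34.1]
tool x [-6.e-04 -2.e-04 -1.e+00] TCP [0.4985 0.1578 0.1987] q [ 39.1   5.9 -17.6  -0.  -66.5  34.1]
shift cm (tool): [-0.13  2.06 -0.64]
jaw angle -106.8
spin + = cw: deg -83.4 rad -1.456
spin + = cw: deg 96.6 rad 1.686
```

View pics/w1.png

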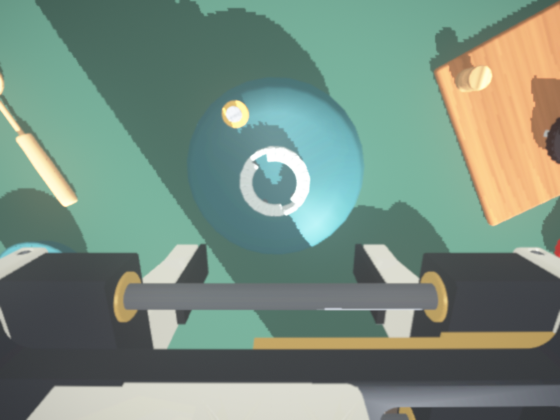

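The wrist view shows the neck ring at about (275,181), with notches at (264,158) and (290,208) and the wick at (235,113). I'll fit it on the rim plane.

```bash
cat >> h.py <<'E'
def neckfit(f,name,o):
    im=cv2.imread(f'pics/{f}.png');hsv=cv2.cvtColor(im,cv2.COLOR_BGR2HSV)
    m=((hsv[...,1]<60)&(hsv[...,2]>110)).astype(np.uint8)
    return im,m
def circ(xy):
    A=np.c_[2*xy,np.ones(len(xy))];s=np.linalg.lstsq(A,(xy**2).sum(1),rcond=None)[0]
    return s[:2],np.sqrt(s[2]+s[:2]@s[:2])
E
python3 - <<'E'
from h import *
T=np.load('pics/w1_T.npy');o={'tool_pos':T[:3,3],'orientation':R.from_matrix(T[:3,:3]).as_euler('xyz',degrees=True)}
def run(f,name,box,o):
    im,m=neckfit(f,name,o); mm=np.zeros_like(m);y0,y1,x0,x1=box;mm[y0:y1,x0:x1]=m[y0:y1,x0:x1]
    cs=cv2.findContours(mm,cv2.RETR_EXTERNAL,cv2.CHAIN_APPROX_NONE)[0];c=max(cs,key=cv2.contourArea)[:,0]
    h=cv2.convexHull(c)[:,0]
    p=onplane(h,.108,name,o)[:,:2];cen,r=circ(p);print(name,'hull circ',cen,r)
    p2=onplane(c,.108,name,o)[:,:2]
    v,u=np.mgrid[y0:y1,x0:x1];q=onplane(np.c_[u.ravel(),v.ravel()],.108,name,o)[:,:2]-cen
    rr=np.hypot(*q.T);an=np.degrees(np.arctan2(q[:,1],q[:,0]));k=(rr>.0235)&(rr<.0285);w=m[y0:y1,x0:x1].ravel()
    b=((an[k]+180)//10).astype(int);print([(int(i*10-180),round(float(w[k][b==i].mean()),1)) for i in range(36) if (b==i).any() and w[k][b==i].mean()<.8])
    for lo in (-40,140,):pass
    g=k&(w==0)
    th=np.radians(2*an[g]);print('notch axis (all dark, double-angle)',np.degrees(np.angle(np.exp(1j*th).mean()))/2,g.sum())
    return cen
cw=run('w1','wrist',(135,225,230,320),o)
run('top','top',(195,232,212,250),None)
im=cv2.imread('pics/w1.png');hsv=cv2.cvtColor(im,cv2.COLOR_BGR2HSV)
m=(hsv[...,0]>15)&(hsv[...,0]<32)&(hsv[...,1]>120);m[:95]=0;m[130:]=0;m[:,:215]=0;m[:,260:]=0
v,u=np.nonzero(m);p=onplane([[(u.min()+u.max())/2,(v.min()+v.max())/2]],.1,'wrist',o)[0,:2]
print('wick',p,'angle',np.degrees(np.arctan2(*(p-cw)[::-1])),np.hypot(*(p-cw)))
cv2.imwrite('pics/n.png',cv2.resize(im[130:230,225:325],(500,500),interpolation=3))
E
```

```text
wrist hull circ [0.51815043 0.15619146] 0.035810425916710575
[(-170, 0.7), (0, 0.1), (10, 0.0), (20, 0.5)]
notch axis (all dark, double-angle) 12.906107246900298 71
top hull circ [0.51664956 0.15654084] 0.03606573693247478
[(-180, 0.5), (-170, 0.0), (-160, 0.7), (0, 0.5), (10, 0.5), (20, 0.5)]
notch axis (all dark, double-angle) 14.504008454842248 9Traceback (most recent call last):
  File "<stdin>", line 20, in <module>
    return umr_minimum(a, axis, None, out, keepdims, initial, where)
ValueError: zero-size array to reduction operation minimum which has no identity
```

Request:
move_arm --commands '[[[0,2.0,-0.6,0],[0,0,0,-0.13],[0,0,0,-0.13],[0,0,0,-0.13],[0,0,0,-0.14],[0,0,0,0],[0,0,0,0]]]'

```text
clock: 2.25
tool_pos: [0.519, 0.1593, 0.1991]
orientation: [168.8, 90.0, 92.3]
force: [0.8, 0.4, -0.9]
opening: 0.0877
```

```bash
cat >> h.py <<'E'
def run(f,name,box,o):
    im,m=neckfit(f,name,o); mm=np.zeros_like(m);y0,y1,x0,x1=box;mm[y0:y1,x0:x1]=m[y0:y1,x0:x1]
    cs=cv2.findContours(mm,cv2.RETR_EXTERNAL,cv2.CHAIN_APPROX_NONE)[0];c=max(cs,key=cv2.contourArea)[:,0]
    h=cv2.convexHull(c)[:,0]
    cen,r=circ(onplane(h,.108,name,o)[:,:2]);print(name,'hull circ',cen,r,'px',h.mean(0))
    v,u=np.mgrid[y0:y1,x0:x1];q=onplane(np.c_[u.ravel(),v.ravel()],.108,name,o)[:,:2]-cen
    rr=np.hypot(*q.T);an=np.degrees(np.arctan2(q[:,1],q[:,0]));k=(rr>.0235)&(rr<.0285);w=m[y0:y1,x0:x1].ravel()
    g=k&(w==0)
    for c0 in(13.5,-166.5):
        e=(an[g]-c0+180)%360-180;e=e[abs(e)<30];print('notch',c0+e.mean(),len(e),e.min(),e.max())
    print('axis',np.degrees(np.angle(np.exp(2j*np.radians(an[g])).mean()))/2)
E
python3 - <<'E'
from h import *
o,im,d=shot('wrist','w2');np.save('pics/w2_T.npy',toolT(o));T,K,k=camT('wrist',o)
c=np.linalg.inv(T)@[.518,.156,.108,1];px=(int(280+292*c[0]/-c[2]),int(207.6+292*c[1]/c[2]));print(px)
run('w2','wrist',(px[1]-50,px[1]+50,px[0]-50,px[0]+50),o)
plan([.449,-.205,.17],-23.4)
b=cv2.imread('pics/w2.png')[px[1]-75:px[1]+75,px[0]-75:px[0]+75];cv2.imwrite('pics/n.png',cv2.resize(b,(500,500),interpolation=3))
E
```

```text
(282, 201)
wrist hull circ [0.51896597 0.15726203] 0.0361457318983324 px [283.175 197.275]
notch 12.489492420297161 54 -14.291428187970382 12.658595424868707h.py:47: RuntimeWarning: Mean of empty slice.
  e=(an[g]-c0+180)%360-180;e=e[abs(e)<30];print('notch',c0+e.mean(),len(e),e.min(),e.max())
  ret = ret.dtype.type(ret / rcount)
Traceback (most recent call last):
  File "h.py", line 47, in run
    e=(an[g]-c0+180)%360-180;e=e[abs(e)<30];print('notch',c0+e.mean(),len(e),e.min(),e.max())
                                                                             ~~~~~^^
ValueError: zero-size array to reduction operation minimum which has no identity
```

Run:
```python
from h import *
b=cv2.imread('pics/w2.png')[145:255,230:340];cv2.imwrite('pics/n.png',cv2.resize(b,(550,550),interpolation=3))
plan([.449,-.205,.17],-23.4)
```

```text
tool x [-0.  0. -1.] TCP [0.5191 0.1591 0.1991] q [ 37.7   7.8 -15.3  -0.  -66.9  65.8]
shift cm (tool): [  2.91 -15.32  33.76]
jaw angle -76.49
spin + = cw: deg -53.09 rad -0.927
spin + = cw: deg 126.91 rad 2.215
```

View pics/n.png

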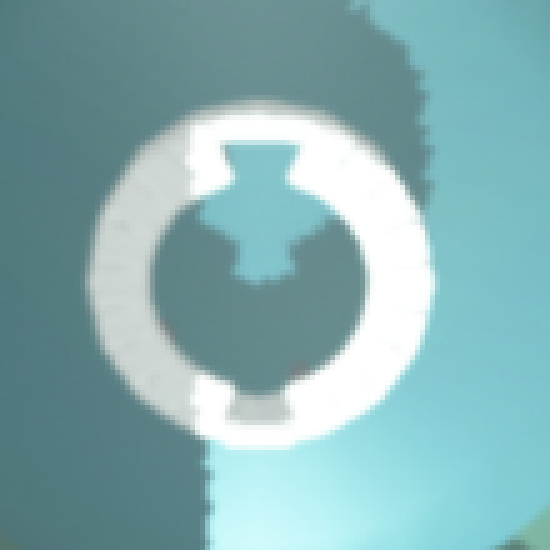

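The crop shows both notches: upper outer edge at (262,145), lower outer edge at (260,418), bore from x=150 to 370.

Run:
```python
from h import *
T=np.load('pics/w2_T.npy');o={'tool_pos':T[:3,3],'orientation':R.from_matrix(T[:3,:3]).as_euler('xyz',degrees=True)}
px=np.array([[262,144],[260,419],[90,285],[435,285],[150,285],[370,285],[262,100],[262,447]])/5.+[229.6,144.6]
p=onplane(px,.108,'wrist',o)[:,:2]
print('mid/len',[((a+b)/2,np.hypot(*(a-b))) for a,b in(p[:2],p[2:4],p[4:6],p[6:8])],'axis',np.degrees(np.arctan2(*(p[0]-p[1])[::-1])))
```

```text
mid/len [(array([0.51784665, 0.15663841]), np.float64(0.05782880163098297)), (array([0.51802567, 0.15636758]), np.float64(0.06970869995425412)), (array([0.51790745, 0.15685657]), np.float64(0.044449198539908995)), (array([0.51904568, 0.15671507]), np.float64(0.07276008966566329))] axis 13.218049675826784
```

Request:
move_arm --commands '[[[0,-1.7,3.75,0],[0,-1.7,3.75,0],[0,-1.7,3.75,0],[0,-1.7,3.75,0],[0,-1.7,3.75,0],[0,-1.7,3.75,0],[0,-1.7,3.75,0],[0,-1.7,3.75,0]]]'

```text
clock: 3.1
tool_pos: [0.4577, -0.1666, 0.1994]
orientation: [78.3, 90.0, 1.8]
force: [1.2, -0.2, -0.3]
opening: 0.0875
```

Request:
move_arm --commands '[[[0.7,-1.7,3.8,0],[0.7,0,0,-0.13],[0.7,0,0,-0.13],[0.7,0,0,-0.13],[0,0,0,-0.13],[0,0,0,-0.13],[0,0,0,-0.13],[0,0,0,-0.147]]]'

```text
clock: 3.9
tool_pos: [0.4506, -0.2061, 0.1711]
orientation: [17.7, 90.0, -5.4]
force: [0.6, 0.2, 0.0]
opening: 0.0874
```

Request:
move_arm --commands '[[[0,0,0,0],[0,0,0,0],[0,0,0,0]]]'

```text
clock: 4.2
tool_pos: [0.4506, -0.2062, 0.1711]
orientation: [26.7, 90.0, 3.3]
force: [0.1, -0.3, 0.1]
opening: 0.0879
```

Run:
```python
from h import *
o,im,d=shot('wrist','w3');np.save('pics/w3_T.npy',toolT(o))
plan([.449,-.205,.17],-23.4)
```

```text
tool x [ 1.e-04 -0.e+00 -1.e+00] TCP [ 0.4506 -0.2063  0.1711] q [ -1.8   4.4 -23.1   0.  -62.5 158.4]
shift cm (tool): [ 0.11  0.05 -0.2 ]
jaw angle -23.42
spin + = cw: deg -0.02 rad -0.0
spin + = cw: deg 179.98 rad 3.141
```

View pics/w3.png

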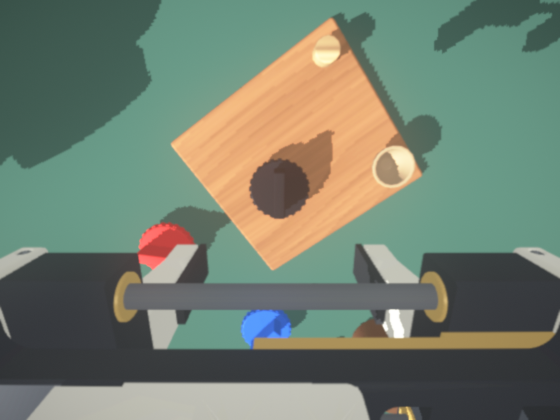

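The wrist view shows the cap disc centred at (279,188) with its bar vertical in the picture. The red look-alike (165,248) lies towards the left finger, so I'll check clearance and refine the cap pose.

Run:
```python
from h import *
T=np.load('pics/w3_T.npy');o={'tool_pos':T[:3,3],'orientation':R.from_matrix(T[:3,:3]).as_euler('xyz',degrees=True)}
im=cv2.imread('pics/w3.png');hsv=cv2.cvtColor(im,cv2.COLOR_BGR2HSV)
sub=im[150:225,240:320]; s=hsv[150:225,240:320]
m=((s[...,2]<70)&(s[...,1]<110)).astype(np.uint8)
c=max(cv2.findContours(m,0,1)[0],key=cv2.contourArea);h=cv2.convexHull(c)[:,0]+[240,150]
for z in(.036,.024):
    cen,r=circ(onplane(h,z,'wrist',o)[:,:2]);print(z,cen,r)
g=im[150:225,240:320].sum(2)
print(g[8:66:5,24:58])
d=np.load('pics/w3.npy');P=cloud(d,'wrist',o)[150:225,240:320].reshape(-1,3);q=P[(P[:,2]>.056)&(P[:,2]<.072)]
w,v=np.linalg.eigh(np.cov(q[:,:2].T));print('bar',len(q),np.median(q,0),(q.min(0)+q.max(0))/2,np.degrees(np.arctan2(v[1,1],v[0,1])),2*np.sqrt(3*w))
J=T[:3,:3]; l=(q-T[:3,3])@J; print('bar in tool frame min/max',l.min(0),l.max(0),'med',np.median(l,0))
mt=cv2.imread('pics/top.png');hh=cv2.cvtColor(mt,cv2.COLOR_BGR2HSV)
mr=((hh[...,0]<8)|(hh[...,0]>172))&(hh[...,1]>200)&(hh[...,2]>120);mr[:270]=0;v_,u_=np.nonzero(mr)
red=onplane([[u_.mean(),v_.mean()]],.036,'top')[0];print('red',red,'tool frame',(red-T[:3,3])@J)
```

```text
Traceback (most recent call last):
ValueError: max() iterable argument is empty
```

Run:
```python
from h import *
T=np.load('pics/w3_T.npy');o={'tool_pos':T[:3,3],'orientation':R.from_matrix(T[:3,:3]).as_euler('xyz',degrees=True)}
im=cv2.imread('pics/w3.png')
s=im[150:225,240:320].astype(int)
m=((s.max(2)-s.min(2)<25)&(s.max(2)<110)).astype(np.uint8)
c=max(cv2.findContours(m,0,1)[0],key=cv2.contourArea);h=cv2.convexHull(c)[:,0]+[240,150]
for z in(.036,.024):
    cen,r=circ(onplane(h,z,'wrist',o)[:,:2]);print(z,cen,r)
print(s[8:66:5,24:58].sum(2))
d=np.load('pics/w3.npy');P=cloud(d,'wrist',o)[150:225,240:320].reshape(-1,3);q=P[(P[:,2]>.056)&(P[:,2]<.072)]
w,v=np.linalg.eigh(np.cov(q[:,:2].T));print('bar',len(q),np.median(q,0),(q.min(0)+q.max(0))/2,np.degrees(np.arctan2(v[1,1],v[0,1])),2*np.sqrt(3*w))
J=T[:3,:3]; l=(q-T[:3,3])@J; print('bar in tool frame min/max',l.min(0),l.max(0),'med',np.median(l,0))
mt=cv2.imread('pics/top.png');hh=cv2.cvtColor(mt,cv2.COLOR_BGR2HSV)
mr=((hh[...,0]<8)|(hh[...,0]>172))&(hh[...,1]>180)&(hh[...,2]>100);mr[:270]=0;mr[320:]=0;v_,u_=np.nonzero(mr)
red=onplane([[u_.mean(),v_.mean()]],.036,'top')[0];print('red',red,'tool frame',(red-T[:3,3])@J)
```

```text
0.036 [ 0.44864691 -0.20627058] 0.03229204181327549
0.024 [ 0.44739213 -0.20896946] 0.033474060267305955
[[529 528 526 524 509 459 371 331 322 325 344 347 345 329 299 283 287 313
  346 358 359 354 344 346 350 350 351 350 352 356 357 357 358 354]
 [291 256 246 250 246 248 249 252 257 259 257 257 256 253 252 241 229 222
  218 212 215 214 213 213 213 215 218 227 230 225 231 261 302 337]
 [258 256 255 257 254 256 255 255 253 249 238 225 217 210 206 206 206 205
  205 205 204 207 207 208 208 209 208 207 206 206 208 206 209 208]
 [253 253 255 252 254 254 253 252 250 246 240 232 232 229 230 230 230 227
  227 222 215 205 207 206 206 206 207 208 207 207 206 204 206 204]
 [250 253 250 253 250 253 252 250 250 252 254 254 253 249 248 248 246 248
  245 238 222 206 202 204 204 202 205 203 203 203 204 205 204 204]
 [253 249 251 249 251 249 251 249 248 250 253 251 248 249 247 246 246 245
  244 235 218 205 205 205 206 204 202 204 204 205 202 203 203 204]
 [251 251 251 249 251 248 248 248 248 248 254 253 251 248 247 246 246 243
  241 236 218 205 204 204 205 205 204 202 205 202 203 204 205 204]
 [251 25
[... 355 characters left out ...]
36 217 209 205 208 207 207 207 207 209 211 215 216 225 236]
 [251 251 249 250 253 250 250 250 250 249 255 253 251 250 249 247 248 245
  245 234 218 213 212 219 226 235 242 247 247 250 250 250 247 247]
 [312 275 271 269 260 254 253 248 250 251 254 255 252 251 249 250 248 247
  245 236 226 235 247 250 250 251 254 254 254 273 331 425 496 512]]
bar 593 [ 0.44989094 -0.20529375  0.06292408] [ 0.44951031 -0.2061215   0.06114121] 65.21381530542148 [0.0132064  0.05163761]
bar in tool frame min/max [ 0.10564638 -0.02613323 -0.00778593] [0.11427504 0.0254102  0.00529225] med [ 0.10817869  0.00092501 -0.00117151]
red [ 0.28375799 -0.22084125  0.036     ] tool frame [ 0.13508683 -0.07988243 -0.14724437]
```

Request:
move_arm --commands '[[[2.5,0,-0.12,0],[2.5,0,0,0],[2.5,0,0,0],[2.5,0,0,0],[2.0,0,0,0],[1.2,0,0,0],[0,0,0,0]]]' --jaw 5

```text
clock: 4.95
tool_pos: [0.4481, -0.2057, 0.0374]
orientation: [-162.0, 89.8, 174.6]
force: [-0.7, -0.3, 0.7]
opening: 0.05
```

Request:
move_arm --commands '[[[0,0,0,0],[0,0,0,0],[0,0,0,0],[0,0,0,0],[0,0,0,0],[0,0,0,0]]]' --jaw 0

```text
clock: 5.55
tool_pos: [0.4496, -0.2059, 0.0393]
orientation: [21.7, 90.0, -1.6]
force: [-0.4, -0.6, 0.3]
opening: 0.0079
```

Run:
```python
from h import *
o=get_obs();print(o['opening'],o['force'],o['moment']);plan([.518,.1566,.17],-76.8)
```

```text
0.00786726020237213 [-0.39707668 -0.57971739  0.29568322] [-0.14542457 -0.10469193  0.00881994]
tool x [ 4.e-04 -0.e+00 -1.e+00] TCP [ 0.4496 -0.2059  0.0393] q [ -1.8  12.7 -33.1  -0.  -44.1 158.5]
shift cm (tool): [-13.07  36.01  -8.01]
jaw angle -23.24
spin + = cw: deg 53.56 rad 0.935
spin + = cw: deg -126.44 rad -2.207
```

Request:
move_arm --commands '[[[0,0,0,0],[0,0,0,0],[0,0,0,0]]]'

```text
clock: 5.85
tool_pos: [0.4494, -0.2059, 0.039]
orientation: [-141.9, 90.0, -165.1]
force: [-0.2, -0.9, -0.1]
opening: 0.0007
```

Run:
```python
from h import *
o,im,d=shot('wrist','w4');print(o['opening'],o['force'],o['moment'])
cv2.imwrite('pics/w4c.png',cv2.resize(im[120:300,180:380,::-1],(800,600)[:2]))
```

```text
0.0006568094560857024 [-0.23494037 -0.91021498 -0.14357682] [-0.11498254 -0.05487859  0.02893035]
```

View pics/w4c.png

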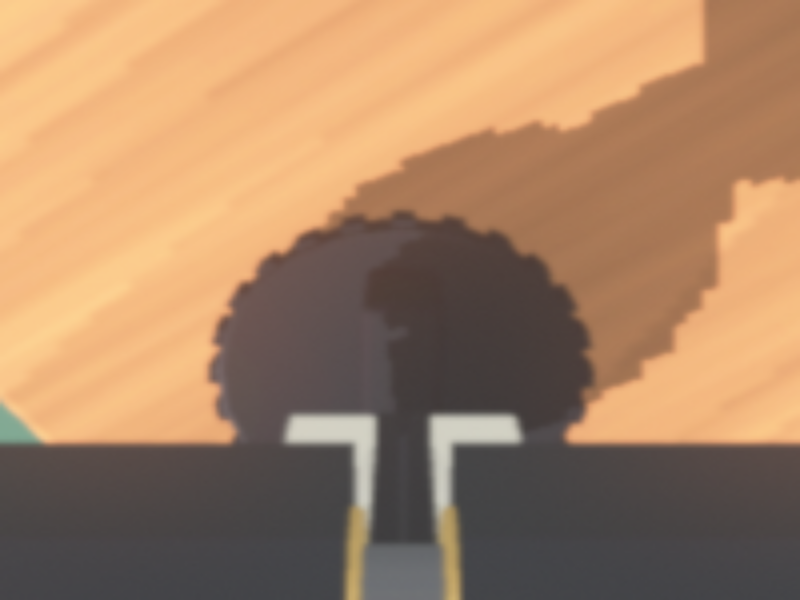

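The picture shows the fingers (tips at 378 and 430) on either side of the bar, yet the opening reads about 0. I'll test with a small lift.

Request:
move_arm --commands '[[[-0.5,0,0,0],[-1,0,0,0],[-1.5,0,0,0],[-1,0,0,0],[0,0,0,0],[0,0,0,0],[0,0,0,0]]]'

```text
clock: 6.6
tool_pos: [0.4491, -0.2058, 0.0786]
orientation: [-173.2, 90.0, 163.6]
force: [0.5, -0.1, -0.2]
opening: 0.0005
```

Run:
```python
from h import *
o,im,d=shot('wrist','w5');print(o['opening'],o['force'],o['moment'])
o,im2,d=shot('scene','s5')
cv2.imwrite('pics/w5c.png',np.hstack([cv2.resize(im[120:300,180:380,::-1],(440,400)),cv2.resize(im2[190:290,160:260,::-1],(350,400))]))
```

```text
0.0004593102346683727 [ 0.52468486 -0.06483433 -0.2306075 ] [-0.09484594 -0.08205493 -0.00168835]
```

View pics/w5c.png

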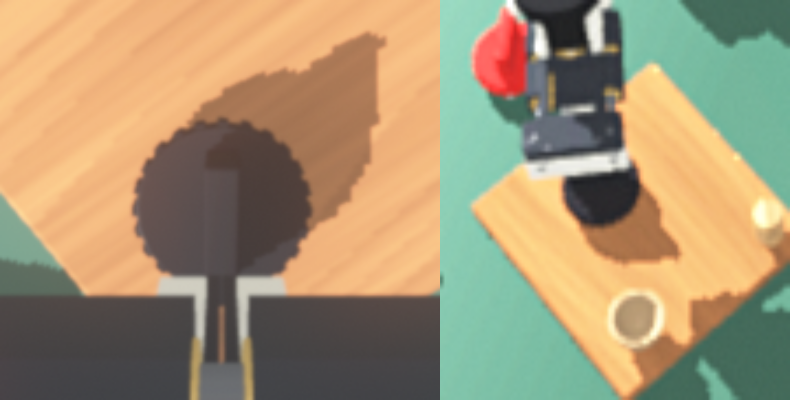

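The cap stayed on the board, so the fingers closed above the bar. I'll use the wrist depth to see where the fingertips really are.

Run:
```python
from h import *
d=np.load('pics/w5.npy');o=get_obs();T=toolT(o)
P=(cloud(d,'wrist',o).reshape(-1,3)-T[:3,3])@T[:3,:3];P=P.reshape(420,560,3)
for r in(238,242,244,246,250,256,262,270,280,290):
    print(r,[(c,(P[r,c]*1000).round(0).astype(int).tolist(),round(float(d[r,c]),3)) for c in(262,276,281,284,300)])
W=cloud(d,'wrist',o)[150:244,215:345].reshape(-1,3);print(np.percentile(W[:,2],[1,50,90,99]));q=W[W[:,2]>.054];print(np.median(q,0),(q.min(0)+q.max(0))/2)
```

```text
238 [(262, [44, -21, -16], 0.256), (276, [16, -10, -3], 0.226), (281, [16, -9, 1], 0.226), (284, [16, -10, 3], 0.226), (300, [43, -21, 17], 0.255)]
242 [(262, [44, -25, -16], 0.257), (276, [16, -13, -3], 0.227), (281, [16, -13, 1], 0.227), (284, [15, -13, 3], 0.226), (300, [44, -25, 18], 0.257)]
244 [(262, [44, -28, -16], 0.259), (276, [-36, 9, -2], 0.171), (281, [15, -14, 1], 0.227), (284, [-35, 8, 2], 0.173), (300, [44, -27, 18], 0.258)]
246 [(262, [-42, 11, -10], 0.164), (276, [-38, 9, -2], 0.169), (281, [15, -16, 1], 0.227), (284, [-38, 9, 2], 0.169), (300, [-41, 10, 11], 0.166)]
250 [(262, [-47, 10, -10], 0.16), (276, [-44, 9, -2], 0.163), (281, [16, -20, 1], 0.229), (284, [-44, 9, 2], 0.164), (300, [-47, 10, 11], 0.16)]
256 [(262, [-109, 38, -6], 0.093), (276, [-51, 9, -2], 0.156), (281, [16, -25, 1], 0.23), (284, [-51, 9, 2], 0.157), (300, [-108, 38, 7], 0.094)]
262 [(262, [-113, 38, -5], 0.089), (276, [-56, 8, -2], 0.152), (281, [68, -58, 1], 0.29), (284, [-57, 9, 2], 0.151), (300, [-112, 37, 6], 0.09)]
270 [(262, [-117, 38, -5], 0.085), (276, [-66, 9, -2], 0.142), (281, [67, -66, 1], 0.292), (284, [-66, 9, 2], 0.143), (300, [-117, 38, 6], 0.085)]
280 [(262, [-123, 38, -5], 0.079), (276, [-75, 9, -2], 0.134), (281, [67, -77, 1], 0.295), (284, [-74, 9, 2], 0.134), (300, [-123, 38, 6], 0.08)]
290 [(262, [-124, 36, -5], 0.079), (276, [-117, 31, -1], 0.088), (281, [-116, 30, 0], 0.088), (284, [-116, 30, 1], 0.088), (300, [-124, 36, 6], 0.078)]
[0.00945467 0.0114532  0.03597369 0.06376512]
[ 0.4531016  -0.19805376  0.06287482] [ 0.45986428 -0.176431    0.162976  ]
```

Depth puts the real finger ends about 35 mm behind the reported TCP, so the pads closed above the bar and nothing was disturbed. I'll go down again with that offset, stopping with the tips about 4 mm above the disc.

Request:
move_arm --commands '[[[0,0,0,0],[0,0,0,0],[0,0,0,0],[2.0,0,0,0],[2.0,0,0,0],[1.5,0,0,0],[1.0,0,0,0],[0.5,0,0,0]]]' --jaw 4

```text
clock: 7.5
tool_pos: [0.449, -0.2059, 0.0082]
orientation: [-158.3, 89.9, 178.4]
force: [-0.2, 0.4, -0.5]
opening: 0.0398
```

Request:
move_arm --commands '[[[0.2,0,0,0],[0.2,0,0,0],[0,0,0,0],[0,0,0,0]]]'

```text
clock: 7.9
tool_pos: [0.4499, -0.2059, 0.0055]
orientation: [20.0, 89.9, -3.2]
force: [-0.0, 0.4, 0.7]
opening: 0.0401
```

Request:
move_arm --commands '[[[0,0,0,0],[0,0,0,0],[0,0,0,0],[0,0,0,0],[0,0,0,0],[0,0,0,0],[0,0,0,0]]]' --jaw 0

```text
clock: 8.6
tool_pos: [0.4495, -0.2058, 0.0051]
orientation: [65.7, 90.0, 42.4]
force: [0.0, 0.6, 0.8]
opening: 0.0129
```

Request:
move_arm --commands '[[[-0.5,0,0,0],[-1,0,0,0],[-1,0,0,0],[0,0,0,0],[0,0,0,0],[0,0,0,0]]]'

```text
clock: 9.2
tool_pos: [0.4493, -0.2058, 0.03]
orientation: [149.2, 90.0, 125.9]
force: [0.0, -0.1, -2.7]
opening: 0.0125
```

Run:
```python
from h import *
o,im,d=shot('wrist','w6');T=toolT(o);print(o['opening'],o['force'],o['moment'])
P=(cloud(d,'wrist',o).reshape(-1,3)-T[:3,3])@T[:3,:3];P=P.reshape(420,560,3)
s=im.astype(int);m=((s.max(2)-s.min(2)<25)&(s.max(2)<110)&(P[...,0]>-.06)&(P[...,0]<.05))
m[:150]=0;m[243:]=0;q=P[m];print(len(q),q.min(0),q.max(0),np.percentile(q[:,0],[5,50,95]))
for r in(200,215,225,232,238,242):print(r,[(c,(P[r,c]*1000).round(0).astype(int).tolist()) for c in(262,274,280,286,300)])
plan([.518,.1566,.17],-76.8)
```

```text
0.012495298776627667 [ 0.01190207 -0.14129256 -2.73710305] [-0.09772944 -0.08619162 -0.0159464 ]
3301 [-0.05953085  0.00712458 -0.0328993 ] [0.03317076 0.05633463 0.18447961] [-0.05754983 -0.0301166   0.03125703]
200 [(262, [-26, 33, -11]), (274, [-24, 32, -4]), (280, [-29, 34, 0]), (286, [-25, 33, 4]), (300, [-193, 80, 0])]
215 [(262, [-30, 25, -10]), (274, [-30, 25, -3]), (280, [-31, 25, 0]), (286, [-30, 25, 4]), (300, [-30, 25, 12])]
225 [(262, [-30, 19, -11]), (274, [-48, 25, -3]), (280, [-48, 25, 0]), (286, [-47, 25, 3]), (300, [-29, 18, 12])]
232 [(262, [-31, 14, -11]), (274, [-56, 25, -3]), (280, [-57, 25, 0]), (286, [-55, 25, 3]), (300, [-30, 14, 12])]
238 [(262, [-29, 10, -11]), (274, [-59, 23, -3]), (280, [-58, 22, 0]), (286, [-57, 22, 3]), (300, [-30, 10, 12])]
242 [(262, [-29, 7, -11]), (274, [-59, 21, -3]), (280, [-58, 20, 0]), (286, [-58, 20, 3]), (300, [-29, 7, 12])]
tool x [-4.e-04  1.e-04 -1.e+00] TCP [ 0.4492 -0.2058  0.0299] q [ -1.8  13.5 -33.7  -0.  -42.8 158.5]
shift cm (tool): [-14.01  36.02  -7.99]
jaw angle -23.25
spin + = cw: deg 53.55 rad 0.935
spin + = cw: deg -126.45 rad -2.207
```

Held: opening 12.5 mm, weight 2.7 N. Next, the cap centre in the tool frame.

Run:
```python
from h import *
im=cv2.imread('pics/w6.png');o=get_obs();T=toolT(o);s=im.astype(int)
d=np.load('pics/w6.npy');P=(cloud(d,'wrist',o).reshape(-1,3)-T[:3,3])@T[:3,:3];P=P.reshape(420,560,3)
m=((P[...,0]>-.035)&(P[...,0]<-.012)).astype(np.uint8);m[243:]=0
c=max(cv2.findContours(m,0,cv2.CHAIN_APPROX_NONE)[0],key=cv2.contourArea)
h=cv2.convexHull(c)[:,0];h=h[h[:,1]<238]
for a in(.030,.0185):
    z=T[2,3]+a; q=(onplane(h,z,'wrist',o)-T[:3,3])@T[:3,:3]; print(a,'centre yz',circ(q[:,1:]),len(h))
q=P[(P[...,0]>-.0605)&(P[...,0]<-.04)&(abs(P[...,2])<.02)&(P[...,1]>.012)&(P[...,1]<.03)]
print('bar',q.min(0),q.max(0),np.median(q,0),np.percentile(q[:,1],[50,90,98]))
k=(abs(P[...,2])<.03)&(P[...,1]<.022)&(P[...,1]>.01);q=P[k];q=q[(q[:,0]>-.036)&(q[:,0]<-.024)];print('disc top',np.median(q,0))
# bar yaw
q=P[(P[...,0]>-.0605)&(P[...,0]<-.054)&(abs(P[...,2])<.02)];print(len(q),np.polyfit(q[:,1],q[:,2],1))
```

```text
0.03 centre yz (array([0.00375844, 0.00033044]), np.float64(0.03327336797255065)) 17
0.0185 centre yz (array([-0.00166137,  0.00033233]), np.float64(0.03562485849980842)) 17
bar [-0.05978488  0.01203459 -0.0061588 ] [-0.04000413  0.02587181  0.0068437 ] [-0.05747117  0.02172798  0.0006132 ] [0.02172798 0.02528814 0.02555793]
disc top [-0.03004     0.01602103 -0.00707635]
1791 [0.00355066 0.00030734]
```

Request:
move_arm --commands '[[[-2,0,0,0],[-3,0,0,0],[-3,0,0,0],[-3,0,0,0],[-2,0,0,0],[-1,4.0,-0.9,0],[0,4.0,-0.9,0],[0,4.0,-0.9,0]]]'

```text
clock: 10.05
tool_pos: [0.4719, -0.0839, 0.1702]
orientation: [55.0, 90.0, 31.7]
force: [0.8, 0.4, -2.5]
opening: 0.0128
```

Request:
move_arm --commands '[[[0,4.0,-0.9,0],[0,4.0,-0.9,0],[0,4.0,-0.9,0],[0,4.0,-0.9,0],[0,4.0,-0.9,0],[0,4.0,-0.8,0],[0,0,0,0.13],[0,0,0,0.13]]]'

```text
clock: 10.85
tool_pos: [0.5176, 0.1577, 0.169]
orientation: [-110.5, 89.9, -148.8]
force: [-0.2, -0.1, -1.9]
opening: 0.0128
```

Request:
move_arm --commands '[[[0,0,0,0.13],[0,0,0,0.13],[0,0,0,0.13],[0,0,0,0.13],[0,0,0,0.13],[0,0,0,0.025],[0,0,0,0],[0,0,0,0]]]'

```text
clock: 11.65
tool_pos: [0.5179, 0.1564, 0.1698]
orientation: [-73.7, 90.0, -150.3]
force: [-0.3, -0.0, -2.2]
opening: 0.0131
```

Run:
```python
from h import *
o=get_obs();print(o['opening'],o['force'],o['moment'],o['clock']);plan([.518,.1566,.17],-76.8)
```

```text
0.0130563696561471 [-0.33741528 -0.01549077 -2.23996896] [-0.08901311  0.04522341 -0.0324173 ] 11.65
tool x [-3.e-04 -2.e-04 -1.e+00] TCP [0.5179 0.1564 0.1698] q [ 37.6   8.9 -18.1  -0.  -63.1  65.8]
shift cm (tool): [-0.02  0.01 -0.01]
jaw angle -76.65
spin + = cw: deg 0.15 rad 0.003
spin + = cw: deg -179.85 rad -3.139
```

Request:
move_arm --commands '[[[2,0,0,0],[2,0,0,0],[1.5,0,0,0],[1.0,0,0,0],[0,0,0,0],[0,0,0,0]]]'

```text
clock: 12.25
tool_pos: [0.5183, 0.1566, 0.1055]
orientation: [68.5, 90.0, -8.3]
force: [-0.5, 0.2, -1.5]
opening: 0.0129
```

Request:
move_arm --commands '[[[0.2,0,0,0],[0.2,0,0,0],[0.1,0,0,0],[0,0,0,0]]]'

```text
clock: 12.65
tool_pos: [0.518, 0.1565, 0.1001]
orientation: [99.7, 90.0, 22.9]
force: [-0.1, 0.0, -2.0]
opening: 0.0126
```

Request:
move_arm --commands '[[[0.2,0,0,0],[0.2,0,0,0],[0.1,0,0,0],[0,0,0,0]]]'

```text
clock: 13.05
tool_pos: [0.5179, 0.1564, 0.0948]
orientation: [-66.6, 90.0, -143.4]
force: [-0.5, -0.8, -2.0]
opening: 0.0127
```

Request:
move_arm --commands '[[[0.1,0,0,0],[0.1,0,0,0],[0,0,0,0]]]'

```text
clock: 13.35
tool_pos: [0.5179, 0.1564, 0.0929]
orientation: [-73.3, 90.0, -150.1]
force: [0.7, 0.9, -1.7]
opening: 0.013
```

Request:
move_arm --commands '[[[0.1,0,0,0],[0.05,0,0,0],[0,0,0,0]]]'

```text
clock: 13.65
tool_pos: [0.518, 0.1565, 0.0915]
orientation: [-69.4, 90.0, -146.2]
force: [0.4, -0.6, -1.2]
opening: 0.0129
```

Request:
move_arm --commands '[[[0.1,0,0,0],[0,0,0,0],[0,0,0,0]]]'

```text
clock: 13.95
tool_pos: [0.518, 0.1565, 0.0905]
orientation: [-35.1, 90.0, -111.9]
force: [-0.3, -0.3, -1.5]
opening: 0.0131
```

Request:
move_arm --commands '[[[0.05,0,0,0],[0.05,0,0,0],[0,0,0,0]]]'

```text
clock: 14.25
tool_pos: [0.518, 0.1565, 0.0895]
orientation: [-67.5, 90.0, -144.4]
force: [0.0, 0.2, -1.7]
opening: 0.0127
```

Request:
move_arm --commands '[[[0.05,0,0,0],[0,0,0,0],[0,0,0,0]]]'

```text
clock: 14.55
tool_pos: [0.518, 0.1565, 0.0891]
orientation: [-69.1, 90.0, -145.9]
force: [-0.3, 0.8, -1.2]
opening: 0.013
```

Request:
move_arm --commands '[[[0.05,0,0,0],[0,0,0,0],[0,0,0,0]]]'

```text
clock: 14.85
tool_pos: [0.518, 0.1565, 0.0889]
orientation: [92.8, 90.0, 16.0]
force: [-2.2, -0.6, 5.1]
opening: 0.0126
```

Request:
move_arm --commands '[[[0.05,0,0,0],[0,0,0,0],[0,0,0,0]]]'

```text
clock: 15.15
tool_pos: [0.5181, 0.1566, 0.0889]
orientation: [93.6, 90.0, 16.8]
force: [-5.9, 0.3, 9.3]
opening: 0.0128
```

Contact came at z=0.0889, 13 mm below the level where the pins would meet the rim, so the disc is home. I'll ease off slightly and turn clockwise.

Request:
move_arm --commands '[[[-0.06,0,0,0],[0,0,0,0.08],[0,0,0,0.08],[0,0,0,0.08],[0,0,0,0.08],[0,0,0,0.08],[0,0,0,0]]]'

```text
clock: 15.85
tool_pos: [0.5187, 0.1566, 0.089]
orientation: [113.6, 89.9, 13.8]
force: [-0.1, -0.7, 2.4]
opening: 0.0127
```

```bash
cat > s.py <<'E'
from h import *
o=get_obs();M=toolT(o)[:3,:3];print(round(o['clock'],2),'turned cw',round(-76.65-np.degrees(np.arctan2(M[1,2],M[0,2])),2),'F',o['force'].round(1),'M',o['moment'].round(3),'z',o['tool_pos'].round(4),'open',round(o['opening'],4),'q6',o['joint_pos'][5].round(1))
E
python3 s.py
```

```text
15.85 turned cw 23.14 F [-0.1 -0.7  2.4] M [-0.138  0.007 -0.025] z [0.5187 0.1566 0.089 ] open 0.0127 q6 42.6
```

Request:
move_arm --commands '[[[0,0,0,0.05],[0,0,0,0.05],[0,0,0,0]]]'

```text
clock: 16.15
tool_pos: [0.5185, 0.1566, 0.0889]
orientation: [121.0, 89.9, 15.6]
force: [0.6, 0.6, 3.4]
opening: 0.0128
```

```bash
python3 s.py
```

```text
16.15 turned cw 28.72 F [0.6 0.6 3.4] M [-0.23  -0.125  0.025] z [0.5185 0.1566 0.0889] open 0.0128 q6 37.1
```

Request:
move_arm --commands '[[[0,0,0,0.05],[0,0,0,0.05],[0,0,0,0]]]'

```text
clock: 16.45
tool_pos: [0.5184, 0.1566, 0.0889]
orientation: [127.8, 90.0, 16.7]
force: [-0.0, -0.5, 5.2]
opening: 0.0126
```

```bash
python3 s.py
```

```text
16.45 turned cw 34.42 F [-0.  -0.5  5.2] M [-0.284 -0.123 -0.096] z [0.5184 0.1566 0.0889] open 0.0126 q6 31.4
```

Request:
move_arm --commands '[[[0,0,0,0.05],[0,0,0,0]]]'

```text
clock: 16.65
tool_pos: [0.5184, 0.1566, 0.0889]
orientation: [134.9, 90.0, 21.0]
force: [0.3, -1.2, 5.1]
opening: 0.0127
```

```bash
python3 s.py
```

```text
16.65 turned cw 37.27 F [ 0.3 -1.2  5.1] M [-0.25  -0.1   -0.025] z [0.5184 0.1566 0.0889] open 0.0127 q6 28.5
```

Request:
move_arm --commands '[[[0,0,0,0.05],[0,0,0,0]]]'

```text
clock: 16.85
tool_pos: [0.5186, 0.1569, 0.089]
orientation: [144.1, 89.9, 27.4]
force: [0.9, 1.4, 4.5]
opening: 0.013
```

```bash
python3 s.py
```

```text
16.85 turned cw 40.12 F [0.9 1.4 4.5] M [ 0.103 -0.426  0.023] z [0.5186 0.1569 0.089 ] open 0.013 q6 25.6
```

Request:
move_arm --commands '[[[0,0,0,0.04],[0,0,0,0]]]'

```text
clock: 17.05
tool_pos: [0.5186, 0.1568, 0.0889]
orientation: [141.7, 89.9, 22.7]
force: [2.0, 0.8, 4.0]
opening: 0.0129
```

```bash
python3 s.py
```

```text
17.05 turned cw 42.38 F [2.  0.8 4. ] M [ 0.182 -0.709  0.368] z [0.5186 0.1568 0.0889] open 0.0129 q6 23.4
```

Request:
move_arm --commands '[[[0,0,0,0.04],[0,0,0,0]]]'

```text
clock: 17.25
tool_pos: [0.5186, 0.1569, 0.089]
orientation: [144.5, 89.9, 23.1]
force: [2.7, 0.8, 4.1]
opening: 0.0126
```

```bash
python3 s.py
```

```text
17.25 turned cw 44.69 F [2.7 0.8 4.1] M [ 0.161 -0.858  0.459] z [0.5186 0.1569 0.089 ] open 0.0126 q6 21.1
```

Stop met at about 41°, with the torque rising to 0.4. Now working the ratchet.

Request:
move_arm --commands '[[[0,0,0,0.04],[0,0,0,0.04],[0,0,0,0]]]'

```text
clock: 17.55
tool_pos: [0.5184, 0.1568, 0.089]
orientation: [165.8, 89.9, 39.8]
force: [1.4, 0.6, 5.3]
opening: 0.0129
```

```bash
python3 s.py
```

```text
17.55 turned cw 49.34 F [1.4 0.6 5.3] M [ 0.225 -0.544 -0.099] z [0.5184 0.1568 0.089 ] open 0.0129 q6 16.4
```

Request:
move_arm --commands '[[[0,0,0,0.03],[0,0,0,0]]]'

```text
clock: 17.75
tool_pos: [0.5182, 0.1567, 0.0889]
orientation: [170.8, 90.0, 43.1]
force: [0.7, 0.4, 5.9]
opening: 0.013
```

```bash
python3 s.py
```

```text
17.75 turned cw 51.04 F [0.7 0.4 5.9] M [ 0.165 -0.358 -0.033] z [0.5182 0.1567 0.0889] open 0.013 q6 14.7
```

Request:
move_arm --commands '[[[0,0,0,0.03],[0,0,0,0],[0,0,0,0]]]'

```text
clock: 18.05
tool_pos: [0.5181, 0.1566, 0.089]
orientation: [175.2, 90.0, 45.8]
force: [0.6, -0.1, 5.9]
opening: 0.0127
```

```bash
python3 s.py
```

```text
18.05 turned cw 52.71 F [ 0.6 -0.1  5.9] M [ 0.05  -0.189 -0.073] z [0.5181 0.1566 0.089 ] open 0.0127 q6 13.1
```

Request:
move_arm --commands '[[[0,0,0,0.03],[0,0,0,0],[0,0,0,0]]]'

```text
clock: 18.35
tool_pos: [0.5181, 0.1566, 0.089]
orientation: [-178.3, 90.0, 50.6]
force: [0.6, -0.2, 5.7]
opening: 0.0129
```

```bash
python3 s.py
```

```text
18.35 turned cw 54.43 F [ 0.6 -0.2  5.7] M [ 0.014 -0.152 -0.005] z [0.5181 0.1566 0.089 ] open 0.0129 q6 11.4
```

Torque dropped at about 49°, which looks like the click. To verify it wasn't a slip, I'll creep on just until the stop is felt again; it should come about 18° past the first contact.

Request:
move_arm --commands '[[[0,0,0,0.03],[0,0,0,0],[0,0,0,0]]]'

```text
clock: 18.65
tool_pos: [0.518, 0.1566, 0.089]
orientation: [-173.4, 90.0, 53.8]
force: [-0.5, 0.6, 6.3]
opening: 0.0126
```

```bash
python3 s.py
```

```text
18.65 turned cw 56.15 F [-0.5  0.6  6.3] M [ 0.065 -0.126 -0.044] z [0.518  0.1566 0.089 ] open 0.0126 q6 9.6
```

Request:
move_arm --commands '[[[0,0,0,0.02],[0,0,0,0],[0,0,0,0]]]'

```text
clock: 18.95
tool_pos: [0.5182, 0.1567, 0.089]
orientation: [178.2, 90.0, 44.3]
force: [-0.1, 1.1, 5.3]
opening: 0.0129
```

```bash
python3 s.py
```

```text
18.95 turned cw 57.29 F [-0.1  1.1  5.3] M [ 0.192 -0.254  0.057] z [0.5182 0.1567 0.089 ] open 0.0129 q6 8.5
```

Light contact came again at 57.3° against 39–40° at first, which is the 18° of one click, with the torque near zero. I'll release and retreat.

Request:
move_arm --commands '[[[0,0,0,0],[0,0,0,0],[0,0,0,0],[0,0,0,0],[-0.5,0,0,0],[-1.5,0,0,0],[-3,0,0,0],[-3,0,0,0]]]' --jaw 4

```text
clock: 19.75
tool_pos: [0.5176, 0.1562, 0.1695]
orientation: [-8.9, 89.9, -143.0]
force: [1.3, 0.1, 0.0]
opening: 0.0399
```

Request:
move_arm --commands '[[[-3,0,0,0],[0,0,0,0],[0,0,0,0]]]'

```text
clock: 20.05
tool_pos: [0.5181, 0.1567, 0.1995]
orientation: [-179.8, 89.9, 46.1]
force: [0.2, 0.4, -1.7]
opening: 0.0398
```

Run:
```python
from h import *
o,im,d=shot('wrist','w9');T=toolT(o);print(o['clock'],o['tool_pos'],o['force'],o['opening'])
W=cloud(d,'wrist',o).reshape(-1,3);k=np.hypot(W[:,0]-.518,W[:,1]-.157)<.036;W=W[k]
q=W[(W[:,2]>.140)&(W[:,2]<.156)];w,v=np.linalg.eigh(np.cov(q[:,:2].T));a=np.degrees(np.arctan2(v[1,1],v[0,1]))
print('bar',len(q),np.median(q,0),'angle',a,'cw from notch',(13.2-a)%180,'top pct',np.percentile(q[:,2],[5,50,95]))
q=W[(W[:,2]>.112)&(W[:,2]<.13)];print('disc top',len(q),q.mean(0),np.percentile(q[:,2],[10,50,90]))
A=np.c_[q[:,:2]-[.518,.157],np.ones(len(q))];print('plane tilt',np.linalg.lstsq(A,q[:,2],rcond=None)[0])
cv2.imwrite('pics/w9s.png',im[...,::-1])
```

```text
20.05 [0.51811837 0.15673379 0.19948105] [ 0.20441288  0.36848434 -1.6894316 ] 0.039829731150492036
bar 809 [0.5197608  0.15400015 0.14693987] angle 136.50901482233522 cw from notch 56.690985177664786 top pct [0.14552591 0.14693987 0.14808388]
disc top 2967 [0.52024145 0.15364481 0.11894865] [0.11786717 0.11899203 0.11994637]
plane tilt [-0.00169331  0.00022548  0.1189532 ]
```

View pics/w9s.png

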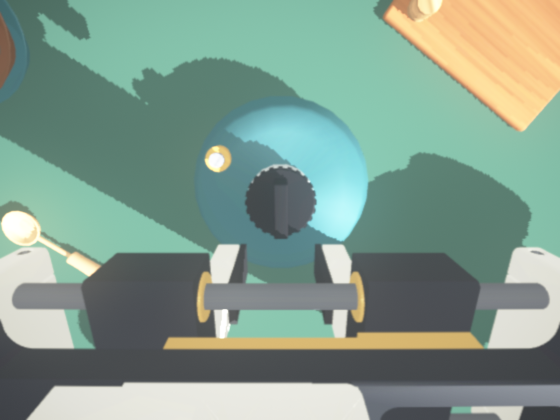

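The cap sits level on the neck at about (281,201). Its disc top is at 0.119 m (0.120 expected) and the bar is 56.7° clockwise of the notches, so the bar did not slip in the jaws. The gripper is empty. Handing in.

```bash
python3 -c "
from h import *
o=get_obs();print(o['force'],o['clock']);print(close_job())"
```

```text
[-0.16053377  0.03055343 -0.48910236] 20.1
the job is handed in; nothing more can be done
None
```

The black cap is in the burner's neck, turned clockwise through one ratchet click, and released. I handed the job in at 20.1 s. I read the single click from torque and angle, because the plug can't be seen once it is in the neck.

**Fitting:** the pins dropped through the notches without touching the rim, and the disc came down flat on it. The highest upward force read was about 9 N as it seated, and about 6 N while turning.

**Turning:** the cap met its stop at about 39–41°. Torque rose to about 0.4–0.46 N m, then fell sharply by about 49°, a little earlier than the roughly 12° climb would suggest. Light contact came again at about 57°, which matches the 18° of one click, and I stopped there.

**Last checks:**
- **Cap:** it sits level, with the disc top at 0.119 m where 0.120 m is expected.
- **Grip bar:** it is 56.7° clockwise of the notches, so it did not slip in the jaws.
- **Gripper:** it is empty and clear of everything.
- **Other objects:** I never touched the red and blue look-alikes or the other pots, but I took no final overall picture to confirm it.

**What disagreed:** the fingers really end about 35 mm behind the reported TCP. My first grasp therefore closed on air above the bar and moved nothing. I corrected for this using the wrist camera's depth, and the second grasp held.

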